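Change over the dust extraction at an interlocked damper pair

ROBOT

A 6-joint arm with a two-finger parallel gripper is mounted at the origin on the work surface. World frame = base frame: x ahead of the robot, y to its left, z up, the work surface at z = 0. Lengths are in m, angles in degrees, forces in N, time in s.
With the tool pointing down it reaches from about 0.4 to 0.825 m from the base axis. Payload 7 kg.
Tool frame: the origin (TCP) lies on the centre line of the jaws, within the pads' length; the fingertips stand r.nose_length ahead of it and the grasp point (between the pads) lies 2 mm behind it (r.nose_length is the distance from the TCP to the fingertips, in m); z points along the fingers, y is the direction in which the jaws open and shut (so a half turn about z gives the same grasp; the last joint's range is limited). The gripper opens to 88 mm and grips with 3 to 60 N. Pads are 19 mm wide; open, the fingers measure 130 mm over their backs; the gripper's body (78 mm by 193 mm) begins 47 mm behind the grasp point.
Start: joints at [82.454, 20.546, 0.682, 0, -70.136, -16.507], TCP at [0.275, 0.616, 0.244] pointing down, gripper open.
Joint ranges: [-176.03, 176.03], [-82.01, 121.73], [-58.28, 71.71], [-173.87, 95.51], [-174.79, -0.11], [-173.66, 173.66]. Speed limits (degrees/s): [136.94, 136.94, 172.46, 180, 180, 180].

INTERFACE

Orientations are given as [roll, pitch, yaw] about the fixed x, y, z axes, in that order (R = Rz(yaw) Ry(pitch) Rx(roll)).
In Python, from plant import r gives the robot as it stands.
- The arm moves only by the tool apply_moves, never from a script. Its argument "targets" is a list of rows, each a list of 3 entries, a list of its own where there are three numbers: the shift along the tool's x, y, z scaled (see below), then the turn, a rotation vector about the tool's x, y, z scaled (see below), then the finger opening in mm, from 0 to 87.6. A call has 1 to 5 rows; each row shifts and turns the pose as measured when the row begins, along the tool's axes as they then stand; what a row does not reach is not made up. The controller multiplies each number of a shift by 0.04 m and each number of a turn by 8 degrees. A row lasts 1/10 s, in which the tool goes at most 50 mm and 8.59 degrees, less where a joint would pass 70% of its speed; a pose out of reach is approached as far as the arm can. A call with a number of a shift or a turn outside -1 to 1 is refused whole. A call with a gripper value outside its range is refused whole. The fingers move at their own pace and stop on an object; "squeeze" is the grip in N (left out, the last holds). Time passes only in rows, so rows that do not move let the fingers close. It gives the time, the measured TCP pose, the force and the opening at its end, in the units of the state.
- r.get_state(): the state, without advancing time (a new reading comes with each control period).
- r.capture(name): name is "scene" or "top" or "wrist"; returns a dict with "img" (420x560x3 uint8, blue, green, red), "z_map" (420x560 float32, m along the optical axis (not along the pixel's ray), 0 where there is no reading), "fx", "fy", "cx", "cy" (pixels), "camera_from_world" (4x4, takes a point from world to camera coordinates); the wrist camera has in their place "mount" (4x4, takes a point from camera to tool coordinates, whose origin is the TCP and whose axes are the flange's). Camera axes: x right, y up, looking along -z (the intrinsics and any distortion apply to the point x, -y, -z); pixel columns grow to the right and rows downward; lengths in m; the calibration is good to about 2 mm. A picture is of the moment at which its call begins: read the wrist's pose just before it.
- r.close_job(): hands the job in, once; it reports no verdict.
The state is a dict: "time_s": time; "joints": joint angles; "qd": joint speeds; "joint_torque": joint torques, N m; "tcp_pos": TCP position; "eef_rot": TCP orientation; "contact_force": force on the tool from outside, world axes, zero at the start; "moment": the same for the moment, N m; "gripper_width": finger opening in m.
Only numpy, scipy, OpenCV 4.12 (cv2) and the standard library are available. Lean on these libraries where they do the work, as an engineer would, in place of code of your own. Each camera call takes 0.05 s, during which the arm holds its last target.

TASK

Change the dust extraction over from the left branch to the right one. Swing the left damper lever clockwise until it is firmly home against its rubber stop, so that the interlock plunger drops in and frees the right lever; then swing the right lever clockwise, fully open against its own stop, and let go. Go by feel and never strain a lever against its stop or against the interlock, and leave everything else on the bench where it is.

Things in the scene. Friction and masses are not known exactly. Their poses are not given: they have to be found in the camera images.
- manifold: Two-branch dust manifold on a 450 x 330 mm board, fixed. Origin at bench level midway between the spindles; x along the two 100 mm ducts (y = +80 and -80 mm) from their open ends at the robot's side to the grey plenum box (top z = 155 mm); y to the left duct. Each duct has a butterfly damper with a level hand lever on top: in line = open, crosswise = shut. Only the grips pass z = 176 mm.
- axle1 (a point): Fixed point on the left spindle's upright axis, at the height of the grip's centre: (0, 80, 190) mm in the manifold's frame. The spindle carries a notched steel cam and, above it, the left lever. The left damper starts more or less open; seen from above its lever turns clockwise, 1.2 to 1.5 rad, to come home.
- axle2 (a point): Fixed point on the right spindle's upright axis, at the height of the grip's centre: (0, -80, 190) mm in the manifold's frame. The right damper starts shut, its lever pointing along the manifold's -y; it turns clockwise (seen from above) to open.
- knob1 (a point): Centre of the left lever's grip: upright black cylinder, 20 mm diameter, 50 mm tall, 100 mm from the axis, on a bar whose top is 25 mm below; x points outward along the lever. About 6 N at the grip keeps it moving. The lever is clamped on a plain round spindle, so where it comes home varies, from 0.33 rad before to 0.33 rad past the manifold's +y: only feel tells.
- knob2 (a point): Centre of the right lever's grip, same form and size, 100 mm from its axis; x outward along the lever. Locked, with 3 to 4 mm of play at the grip, until the plunger has left its cam; then about 6 N at the grip keeps it moving. Open, it points nearly along the manifold's -x.
- spindle2 (a joint): Angle of the right damper in rad: 0 shut, growing as its lever turns clockwise seen from above; meets its rubber stop at 1.43, hard at 1.51.
- plunger: Interlock plunger: flat steel rod with rounded ends, 12 wide, 18 tall, 76 mm long, along the manifold's y between the two cams, sprung to the left. Origin (0, 0, 145) mm in the manifold's frame while it locks the right cam (0 to 1 mm of play); it jumps 9 to 10 mm towards +y into the left cam's notch when the left lever is home. 95 N on it is straining: about 30 N at a grip.
- buffer1: Rubber stop of the left damper, 12 x 10 x 12 mm, met by a lug on the cam; origin beside its face, (56, 80, 146) mm in the manifold's frame, moving along -y as it gives. Over the last 8 mm of the grip's path it adds a load rising to about 9 N at the grip (the plunger drops in at about half of that), then it is hard. 40 N on it is straining: 25 to 30 N at the grip.
- buffer2: The same rubber stop for the right damper, at (56, -80, 146) mm in the manifold's frame, met over the last 8 mm of the right grip's path to fully open; loads and limit as on the left.
- sanding_drum: Bystander on the front of the board: upright sanding drum with arbor, diameter 48, 81 mm tall; origin under its centre.
- screw_jar: Bystander on the front of the board: small jar, diameter 52, 55 mm tall; origin under its centre.
- finish_tin: Bystander: round tin, diameter 84, 85 mm tall; origin under its centre.
- bowl_blank: Bystander: turned dark wooden disc, diameter 132, 46 mm tall; origin under its centre.
- bench_brush: Bystander: small brush, 200 mm long, lying flat.
- screwdriver: Bystander: screwdriver, 190 mm long, lying flat.
- pipe_clamp: Bystander: steel band clamp, diameter 112, 14 mm tall, lying flat.
- disc_stack: Bystander: stack of sanding discs, diameter 125, 18 mm tall.

How it is judged:
By the outcome, as a careful person would: the job done as asked, in the order asked, and still so for the second after the job is handed in, with the robot touching nothing.
It also fails if it takes over 69 s, if anything falls off the work surface, if the arm or the gripper's body presses on something with over 40 N, if the wrist force passes 120 N, or if a joint passes its speed limit or range.

## Working session

There is one attempt and no reset: what is moved stays moved. The work goes in short steps, Python scripts to look and compute and a tool call to move; the robot and the scene stay as the last step left them, time stands still between calls to the robot, and variables do not carry over. Pictures are saved under pics/ and viewed, and the job is handed in when it is done.

Besides the shell and the picture viewer there is one more tool, called as name([rows], argument=value, ...), one row to a line, values as JSON. apply_moves: Moves the arm, as the interface text tells. Its arguments: {"type":"object","properties":{"targets":{"type":"array","items":{"type":"array"}},"squeeze":{"type":"number"}},"required":["targets"]}

```bash
ls; mkdir -p pics; python3 - <<'E'
from plant import r
import cv2
print(r.get_state(), r.nose_length)
for n in ("scene","top"):
    c=r.capture(n); cv2.imwrite(f"pics/{n}0.png",c["img"])
    print(n,c["fx"],c["fy"],c["cx"],c["cy"],c["camera_from_world"].round(4).tolist(),[k for k in c])
E
```

```text
pics
{'time_s': 0.0, 'joints': array([ 8.24545864e+01,  2.05896108e+01,  6.30770439e-01, -1.95795489e-02,
       -7.01348292e+01, -1.65076566e+01]), 'qd': array([ 0.09326735,  0.06680435, -0.05792427, -0.05470255, -0.0320675 ,
        0.06828247]), 'joint_torque': array([ 2.21019204e-04, -5.82716596e+01,  2.93053347e+01,  6.99751407e+00,
        6.99750308e-03, -1.34531742e-04]), 'tcp_pos': array([0.27494476, 0.61593831, 0.24262214]), 'eef_rot': array([ 1.79904961e+02, -8.97089547e-03, -2.40597310e+01]), 'contact_force': array([-0.16833847,  0.01349166, -0.2703809 ]), 'moment': array([-0.0590591 , -0.01959292,  0.07096915]), 'gripper_width': 0.08758589164578759} 0.017
scene 520.0230107025476 520.0230107025476 278.7147104114682 213.33285302466723 [[0.8083, 0.5887, -0.0092, -0.4049], [-0.3227, 0.456, 0.8294, 0.0359], [0.4925, -0.6674, 0.5586, -1.8758], [0.0, 0.0, 0.0, 1.0]] ['img', 'z_map', 'fx', 'fy', 'cx', 'cy', 'camera_from_world']
top 484.4074773135758 484.4074773135758 284.03713631872046 209.40348878122188 [[-0.0242, -0.9995, -0.0192, 0.0168], [0.9849, -0.0272, 0.171, -0.5118], [-0.1714, -0.0148, 0.9851, -1.2558], [0.0, 0.0, 0.0, 1.0]] ['img', 'z_map', 'fx', 'fy', 'cx', 'cy', 'camera_from_world']
```

View pics/scene0.png

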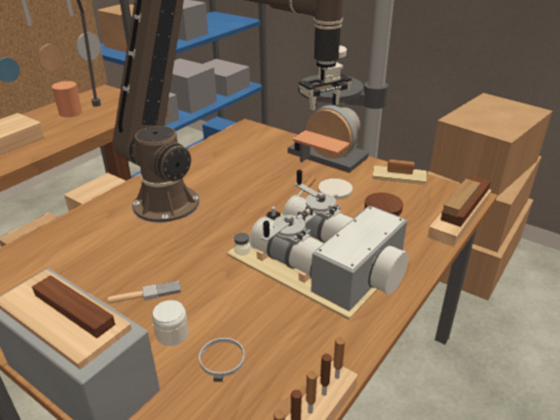

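View pics/top0.png

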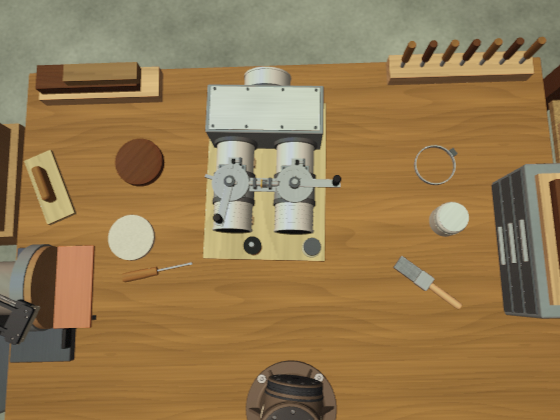

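```bash
cat > h.py <<'E'
import numpy as np, cv2
def ray(c,u,v):
    T=c["camera_from_world"];R=T[:3,:3];t=T[:3,3]
    d=np.array([(u-c["cx"])/c["fx"],-(v-c["cy"])/c["fy"],-1.0])
    return -R.T@t, R.T@d
def onplane(c,u,v,z):
    o,d=ray(c,u,v); return o+d*(z-o[2])/d[2]
def proj(c,p):
    q=c["camera_from_world"]@np.append(p,1); return c["cx"]+c["fx"]*q[0]/-q[2], c["cy"]-c["fy"]*q[1]/-q[2]
def pts(c):
    h,w=c["z_map"].shape; u,v=np.meshgrid(np.arange(w),np.arange(h)); Z=c["z_map"]
    q=np.stack([(u-c["cx"])/c["fx"]*Z,-(v-c["cy"])/c["fy"]*Z,-Z],-1)
    T=c["camera_from_world"]; return (q-T[:3,3])@T[:3,:3]
E
python3 - <<'E'
from plant import r
from h import *
c=r.capture("top"); im=c["img"]
cv2.imwrite("pics/topc.png",cv2.resize(im[60:270,190:360],None,fx=3.5,fy=2.85*1.0) if 0 else cv2.resize(im[140:270,190:360],None,fx=4.6,fy=4.6,interpolation=cv2.INTER_CUBIC))
P=pts(c)
m=(P[...,2]>0.18)&(P[...,0]>0.3)&(abs(P[...,1])<0.35)&(c["z_map"]>0)
n,l,s,ce=cv2.connectedComponentsWithStats(m.astype(np.uint8))
for i in range(1,n):
    q=P[l==i]; print(s[i],ce[i],q.mean(0).round(4),q.max(0).round(4),q.min(0).round(4))
# plenum top
m=(abs(P[...,2]-0.155)<0.006)&(c["z_map"]>0)&(P[...,0]>.6)
m=m.astype(np.uint8)
n,l,s,ce=cv2.connectedComponentsWithStats(m)
i=1+s[1:,4].argmax();u=np.argwhere(l==i)[:,::-1].astype(np.float32)
q=np.array([onplane(c,a,b,.155)[:2] for a,b in u],np.float32)
print(cv2.minAreaRect(q), s[i])
# board
hsv=cv2.cvtColor(im,cv2.COLOR_BGR2HSV)
print(hsv[248,220],hsv[240,190], P[248,220])
E
```

```text
[333 175   9  11  82] [336.7195122  179.92682927] [ 0.5503 -0.1248  0.2095] [ 0.5614 -0.1158  0.2211] [ 0.5427 -0.1351  0.1823]
[227 181   1   1   1] [227. 181.] [0.562  0.1382 0.181 ] [0.562  0.1382 0.181 ] [0.562  0.1382 0.181 ]
[230 181   1   1   1] [230. 181.] [0.5617 0.1309 0.1815] [0.5617 0.1309 0.1815] [0.5617 0.1309 0.1815]
[294 182   2   1   2] [294.5 182. ] [ 0.5546 -0.0255  0.1821] [ 0.5547 -0.0243  0.1824] [ 0.5545 -0.0267  0.1819]
[213 214  11  10  78] [218.03846154 218.43589744] [0.4662 0.1558 0.2089] [0.4761 0.167  0.2202] [0.4586 0.1478 0.1802]
((0.7547599673271179, 0.04467663913965225), (0.2975773513317108, 0.1324446052312851), 87.20802307128906) [ 206   84  118   51 5467]
[ 24  90 202] [ 17 155 161] [0.41570007 0.18046545 0.01420226]
```

View pics/topc.png

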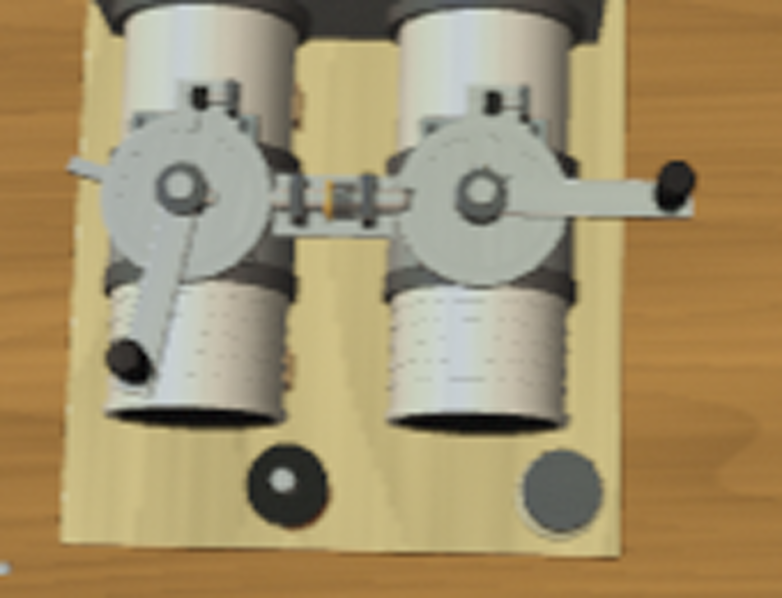

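```bash
python3 - <<'E'
from plant import r
from h import *
c=r.capture("top"); s=r.capture("scene")
a1=onplane(c,190+181/4.6-.4,140+188/4.6-.4,.176);a2=onplane(c,190+482/4.6-.4,140+193/4.6-.4,.176)
print("bosses",a1,a2,np.linalg.norm(a1-a2), np.degrees(np.arctan2(-(a1-a2)[0],(a1-a2)[1])))
for nm,c in(("top",c),("scene",s)):
    hsv=cv2.cvtColor(c["img"],cv2.COLOR_BGR2HSV);P=pts(c)
    m=((P[...,2]>.170)&(P[...,2]<.23)&(P[...,0]>.4)&(P[...,0]<.6)&(hsv[...,2]<70)).astype(np.uint8)
    n,l,st,ce=cv2.connectedComponentsWithStats(m)
    for i in range(1,n):
        if st[i,4]<8: continue
        q=P[l==i]; print(nm,st[i],ce[i].round(1),q.mean(0).round(4), "mid-ray",onplane(c,*ce[i],.195).round(4),"depthrange",q[:,2].min(),q[:,2].max())
        t=q[q[:,2]>np.quantile(q[:,2],.6)]; print("   top pts",t.mean(0).round(4))
cv2.imwrite("pics/scenec.png",cv2.resize(s["img"][160:310,220:420],None,fx=4,fy=4,interpolation=cv2.INTER_CUBIC))
E
```

```text
bosses [0.56440982 0.13411869 0.176     ] [ 0.55711286 -0.02525582  0.176     ] 0.1595414649045715 -2.621455390493303
top [517 170   8  50 127] [520.8 194.5] [ 0.5097 -0.5664  0.1768] mid-ray [ 0.506  -0.5577  0.195 ] depthrange 0.17001860744516448 0.18545665845610498
   top pts [ 0.5135 -0.5661  0.181 ]
top [333 175   8  11  67] [336.1 179.9] [ 0.5503 -0.1234  0.2099] mid-ray [ 0.5538 -0.1249  0.195 ] depthrange 0.18096367948110248 0.2193121798829871
   top pts [ 0.5535 -0.1253  0.217 ]
top [550 182   5  33  46] [551.8 198. ] [ 0.4899 -0.6119  0.2269] mid-ray [ 0.4957 -0.6292  0.195 ] depthrange 0.22187934819410504 0.22996020490081484
   top pts [ 0.4916 -0.6113  0.229 ]
top [214 214   9   9  61] [217.8 218.3] [0.466  0.1558 0.2123] mid-ray [0.4687 0.1585 0.195 ] depthrange 0.1860874528535518 0.22171451521310906
   top pts [0.4673 0.1572 0.2181]
top [554 216   3  15  17] [554.7 223.2] [ 0.4317 -0.6119  0.2259] mid-ray [ 0.4357 -0.6287  0.195 ] depthrange 0.22061307982041486 0.22967578083019652
   top pts [ 0.4332 -0.611   0.2287]
top [525 221   1   8   8] [525.  224.5] [ 0.4365 -0.5
[... 359 characters left out ...]
.7] [0.4042 0.5728 0.1797] mid-ray [0.4027 0.5649 0.195 ] depthrange 0.1710956575714644 0.1910206344464775
   top pts [0.4025 0.5728 0.1852]
scene [297 170   5  14  54] [298.7 176.5] [0.4711 0.1507 0.1966] mid-ray [0.4695 0.1531 0.195 ] depthrange 0.1731534177270567 0.21524866664931158
   top pts [0.471  0.1518 0.2093]
scene [264 221   5  16  72] [266.  228.4] [ 0.5566 -0.1318  0.1967] mid-ray [ 0.5551 -0.1298  0.195 ] depthrange 0.17110377491112141 0.21689726676833895
   top pts [ 0.5559 -0.1307  0.2104]
scene [ 99 327  10   8  14] [103.1 330.7] [ 0.5286 -0.6424  0.2272] mid-ray [ 0.4986 -0.6266  0.195 ] depthrange 0.22487092603828795 0.22925663947714836
   top pts [ 0.5294 -0.6408  0.2284]
```

View pics/scenec.png

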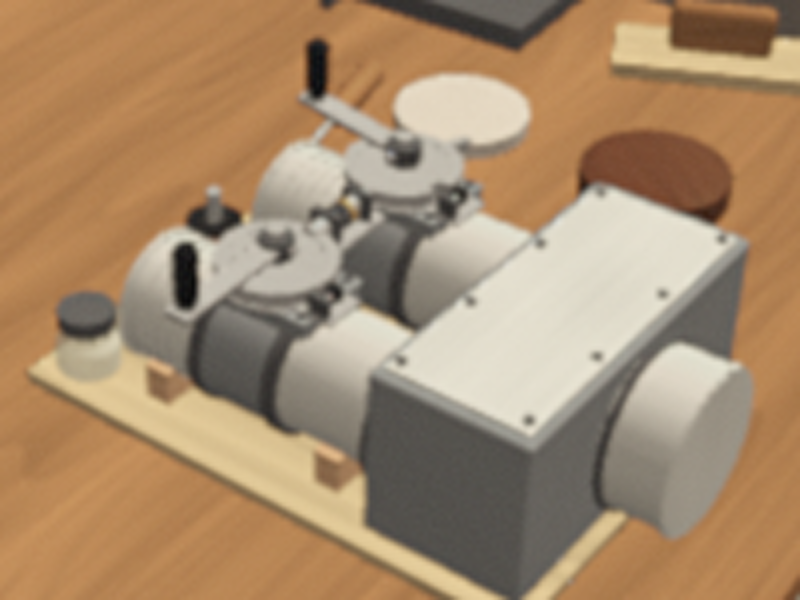

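```bash
cat >> h.py <<'E'
from scipy.spatial.transform import Rotation as Ro
def plan(s,p,yaw,vmax=.035,wmax=7,n=None):
    """total rows then list of rows, tool frame units"""
    R=Ro.from_euler('xyz',s["eef_rot"],degrees=True); x=np.array(s["tcp_pos"])
    G=Ro.from_euler('xyz',[180,0,yaw],degrees=True)
    N=n or int(np.ceil(max(np.linalg.norm(p-x)/vmax,np.degrees((R.inv()*G).magnitude())/wmax)))
    dx=(np.array(p)-x)/N; w=(R.inv()*G).as_rotvec()/N
    for i in range(N):
        print((R.inv().apply(dx)/.04).round(2).tolist(),(np.degrees(w)/8).round(2).tolist())
        R=R*Ro.from_rotvec(w)
def st(r):
    s=r.get_state(); print(round(s["time_s"],2),s["tcp_pos"].round(4),s["eef_rot"].round(2),"F",s["contact_force"].round(2),"M",s["moment"].round(2),"w",round(s["gripper_width"],4)); return s
E
python3 - <<'E'
from plant import r
from h import *
s=st(r)
c=r.capture("top");P=pts(c)
m=(P[...,0]>.2)&(P[...,0]<.5)&(P[...,1]>.1)&(P[...,1]<.75)&(c["z_map"]>0)&(P[...,2]>.1)
for y in np.arange(.1,.75,.05):
    k=m&(abs(P[...,1]-y)<.025); print(round(y,2), P[k][:,2].max().round(3) if k.any() else None)
plan(s,[.275,.616,.30],-24)
print()
s["tcp_pos"]=np.array([.275,.616,.30]);plan(s,[.468,.156,.27],-13)
E
```

```text
0.25 [0.275  0.6162 0.2431] [179.96  -0.   -24.05] F [-0.51  0.18 -1.52] M [-0.04  0.01  0.01] w 0.0879
0.1 0.124
0.15 0.219
0.2 0.106
0.25 None
0.3 None
0.35 None
0.4 None
0.45 None
0.5 0.341
0.55 0.341
0.6 0.34
0.65 0.205
0.7 0.185
[0.0, 0.0, -0.71] [0.0, -0.0, -0.0]
[0.0, 0.0, -0.71] [0.0, -0.0, -0.0]

[0.61, 0.57, 0.05] [0.0, -0.0, -0.09]
[0.6, 0.58, 0.05] [0.0, -0.0, -0.09]
[0.59, 0.58, 0.05] [0.0, -0.0, -0.09]
[0.58, 0.59, 0.05] [0.0, -0.0, -0.09]
[0.58, 0.6, 0.05] [0.0, -0.0, -0.09]
[0.57, 0.61, 0.05] [0.0, -0.0, -0.09]
[0.56, 0.61, 0.05] [0.0, -0.0, -0.09]
[0.55, 0.62, 0.05] [0.0, -0.0, -0.09]
[0.54, 0.63, 0.05] [0.0, -0.0, -0.09]
[0.54, 0.64, 0.05] [0.0, -0.0, -0.09]
[0.53, 0.64, 0.05] [0.0, -0.0, -0.09]
[0.52, 0.65, 0.05] [0.0, -0.0, -0.09]
[0.51, 0.66, 0.05] [0.0, -0.0, -0.09]
[0.5, 0.66, 0.05] [0.0, -0.0, -0.09]
[0.49, 0.67, 0.05] [0.0, -0.0, -0.09]
```

apply_moves([
  [[0, 0, -0.7], [0, 0, 0], 45],
  [[0, 0, -0.7], [0, 0, 0], 45],
  [[0.6, 0.57, 0], [0, 0, -0.09], 45],
  [[0.6, 0.57, 0], [0, 0, -0.09], 45],
  [[0.6, 0.57, 0], [0, 0, -0.09], 45],
])

```text
time_s: 0.8
tcp_pos: [0.3134, 0.5252, 0.2989]
eef_rot: [179.8, -0.1, -21.6]
contact_force: [0.4, -0.5, -0.9]
gripper_width: 0.0531
```

apply_moves([
  [[0.6, 0.58, 0], [0, 0, -0.09], 45],
  [[0.58, 0.6, 0.05], [0, 0, -0.09], 45],
  [[0.58, 0.6, 0.05], [0, 0, -0.09], 45],
  [[0.57, 0.6, 0.05], [0, 0, -0.09], 45],
  [[0.55, 0.6, 0.05], [0, 0, -0.09], 45],
])

```text
time_s: 1.3
tcp_pos: [0.3822, 0.3672, 0.2919]
eef_rot: [179.9, -0.0, -17.8]
contact_force: [1.5, 0.6, -0.2]
gripper_width: 0.0452
```

```bash
python3 - <<'E'
from plant import r
from h import *
s=st(r);plan(s,[.468,.156,.27],-13)
E
```

```text
1.3 [0.3822 0.3672 0.2919] [ 1.7987e+02 -4.0000e-02 -1.7790e+01] F [ 1.49  0.64 -0.15] M [ 0.07 -0.07 -0.  ] w 0.0452
[0.52, 0.62, 0.08] [0.0, -0.0, -0.09]
[0.51, 0.63, 0.08] [0.0, -0.0, -0.09]
[0.51, 0.64, 0.08] [0.0, -0.0, -0.09]
[0.5, 0.64, 0.08] [0.0, -0.0, -0.09]
[0.49, 0.65, 0.08] [0.0, -0.0, -0.09]
[0.48, 0.65, 0.08] [0.0, -0.0, -0.09]
[0.48, 0.66, 0.08] [0.0, -0.0, -0.09]
```

apply_moves([
  [[0.52, 0.62, 0.08], [0, 0, -0.09], 45],
  [[0.51, 0.63, 0.08], [0, 0, -0.09], 45],
  [[0.51, 0.64, 0.08], [0, 0, -0.09], 45],
  [[0.5, 0.64, 0.08], [0, 0, -0.09], 45],
  [[0.49, 0.65, 0.08], [0, 0, -0.09], 45],
])

```text
time_s: 1.8
tcp_pos: [0.4452, 0.21, 0.2769]
eef_rot: [-180.0, -0.1, -14.0]
contact_force: [1.0, 0.1, 0.8]
gripper_width: 0.0452
```

apply_moves([
  [[0.48, 0.65, 0.08], [0, 0, -0.09], 45],
  [[0.48, 0.66, 0.08], [0, 0, -0.09], 45],
  [[0, 0, 0], [0, 0, 0], 45],
])

```text
time_s: 2.1
tcp_pos: [0.471, 0.1446, 0.2704]
eef_rot: [-180.0, -0.1, -12.6]
contact_force: [-0.8, -0.4, -0.7]
gripper_width: 0.0453
```

```bash
python3 - <<'E'
from plant import r
from h import *
s=st(r);c=r.capture("wrist");cv2.imwrite("pics/w1.png",c["img"]);print(c["mount"],c["fx"],c["cx"],c["cy"])
plan(s,[.468,.156,.27],-13)
E
```

```text
2.1 [0.471  0.1446 0.2704] [-1.7996e+02 -1.1000e-01 -1.2590e+01] F [-0.76 -0.41 -0.65] M [ 0.07  0.01 -0.02] w 0.0453
[[-1.11023523e-03  9.57991633e-01  2.86794001e-01  7.61854058e-02]
 [ 9.99999367e-01  1.11599733e-03  1.43372644e-04 -3.94843734e-04]
 [-1.82711548e-04  2.86793979e-01 -9.57992265e-01 -1.41523434e-01]
 [ 0.00000000e+00  0.00000000e+00  0.00000000e+00  1.00000000e+00]] 360.16593352596686 278.8477728570342 206.56937592934787
[-0.14, -0.26, 0.01] [-0.01, -0.01, 0.05]
```

View pics/w1.png

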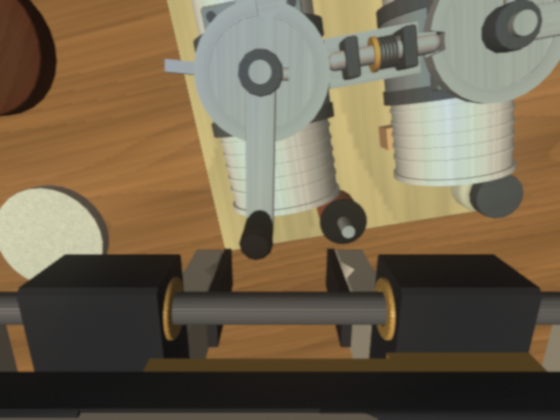

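```bash
cat >> h.py <<'E'
def wristcam(c,s):
    T=np.eye(4);T[:3,:3]=Ro.from_euler('xyz',s["eef_rot"],degrees=True).as_matrix();T[:3,3]=s["tcp_pos"]
    c["camera_from_world"]=np.linalg.inv(T@c["mount"]);return c
E
python3 - <<'E'
from plant import r
from h import *
s=st(r);c=wristcam(r.capture("wrist"),s)
g=cv2.cvtColor(c["img"],cv2.COLOR_BGR2HSV)[...,2];m=(g<60).astype(np.uint8);m[:200]=0;m[250:]=0;m[:,:235]=0;m[:,290:]=0
ys,xs=np.nonzero(m);print(xs.min(),xs.max(),ys.min(),ys.max());
for y in range(ys.min(),ys.max()+1,4): k=xs[ys==y];print(y,k.min(),k.max())
P=pts(c);k=P[220:262,235:290].reshape(-1,3);k=k[(k[:,2]>.195)];print(k.mean(0),k.min(0),k.max(0)) 
print("boss",onplane(c,261,72,.176),"boss2",onplane(c,522,24,.176),"lug tip",onplane(c,167,66,.15),P[66,180])
print("knob",onplane(c,257,243,.215))
cv2.imwrite("pics/w1c.png",cv2.resize(c["img"][180:280,200:320],None,fx=6,fy=6))
E
```

```text
2.15 [0.4709 0.1457 0.2707] [-1.7992e+02 -1.3000e-01 -1.2610e+01] F [-0.18  0.75 -0.23] M [-0.    0.01  0.01] w 0.0451
243 273 211 249
211 258 263
215 253 269
219 250 271
223 248 272
227 247 273
231 246 272
235 245 272
239 244 272
243 243 273
247 244 272
[0.47098621 0.15882135 0.21477498] [0.45811581 0.129304   0.19504305] [0.5449775  0.17027224 0.41235055]
boss [0.56336095 0.1367235  0.176     ] boss2 [ 0.55534924 -0.02092906  0.176     ] lug tip [0.58317419 0.1991151  0.15      ] [0.58105624 0.19018154 0.15125213]
knob [0.46881732 0.15987049 0.215     ]
```

View pics/w1c.png

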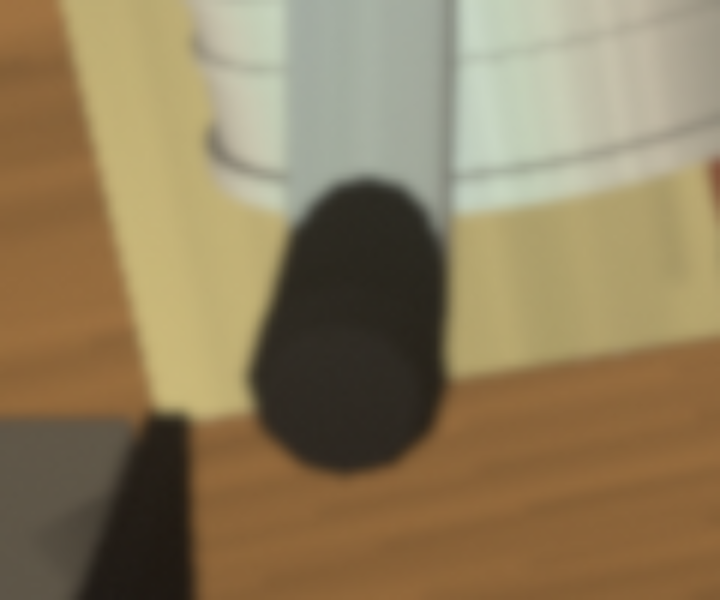

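```bash
python3 - <<'E'
from plant import r
from h import *
s=st(r);plan(s,[.4666,.158,.255],-13,n=2)
E
```

```text
2.2 [0.4708 0.1467 0.2708] [-1.7991e+02 -1.4000e-01 -1.2570e+01] F [0.71 0.3  0.55] M [ 0.01  0.02 -0.03] w 0.0449
[-0.08, -0.13, 0.2] [-0.01, -0.01, 0.03]
[-0.08, -0.13, 0.2] [-0.01, -0.01, 0.03]
```

apply_moves([
  [[-0.08, -0.13, 0.2], [-0.01, -0.01, 0.03], 45],
  [[-0.08, -0.13, 0.2], [-0.01, -0.01, 0.03], 45],
  [[0, 0, 0], [0, 0, 0], 45],
])

```text
time_s: 2.5
tcp_pos: [0.466, 0.1611, 0.2536]
eef_rot: [180.0, 0.0, -13.0]
contact_force: [0.0, 0.2, -0.1]
gripper_width: 0.0449
```

```bash
python3 - <<'E'
from plant import r
from h import *
s=st(r);plan(s,[.4666,.158,.194],-13,n=4)
E
```

```text
2.5 [0.466  0.1611 0.2536] [ 1.7998e+02  3.0000e-02 -1.3030e+01] F [ 0.05  0.18 -0.09] M [-0.09  0.01 -0.02] w 0.0449
[0.01, 0.02, 0.37] [0.0, 0.0, -0.0]
[0.01, 0.02, 0.37] [0.0, 0.0, -0.0]
[0.01, 0.02, 0.37] [0.0, 0.0, -0.0]
[0.01, 0.02, 0.37] [0.0, 0.0, -0.0]
```

apply_moves([
  [[0.01, 0.02, 0.37], [0, 0, 0], 45],
  [[0.01, 0.02, 0.37], [0, 0, 0], 45],
  [[0.01, 0.02, 0.37], [0, 0, 0], 45],
  [[0.01, 0.02, 0.37], [0, 0, 0], 45],
  [[0, 0, 0], [0, 0, 0], 32],
])

```text
time_s: 3.0
tcp_pos: [0.4655, 0.1621, 0.1919]
eef_rot: [180.0, 0.0, -12.6]
contact_force: [0.3, -0.4, 0.3]
gripper_width: 0.0415
```

apply_moves([
  [[0, 0, 0], [0, 0, 0], 26],
  [[0, 0, 0], [0, 0, 0], 26],
  [[0, 0, 0], [0, 0, 0], 26],
])

```text
time_s: 3.3
tcp_pos: [0.4658, 0.1636, 0.1934]
eef_rot: [180.0, -0.0, -12.4]
contact_force: [-0.5, -2.5, -1.2]
gripper_width: 0.027
```

```bash
python3 - <<'E'
from plant import r
from h import *
s=st(r);c=r.capture("wrist");cv2.imwrite("pics/w2.png",c["img"])
E
```

```text
3.3 [0.4658 0.1636 0.1934] [ 1.7997e+02 -4.0000e-02 -1.2420e+01] F [-0.46 -2.51 -1.16] M [-0.81 -0.02  0.03] w 0.027
```

View pics/w2.png

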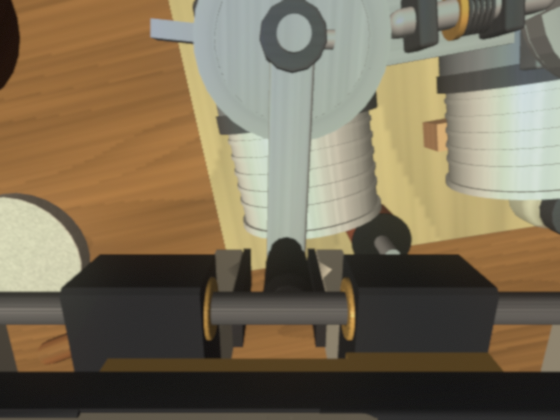

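apply_moves([
  [[0.01, -0.17, 0], [0, 0, 0.5], 26],
  [[0.01, -0.17, 0], [0, 0, 0.5], 26],
  [[0.01, -0.17, 0], [0, 0, 0.5], 26],
])

```text
time_s: 3.65
tcp_pos: [0.4709, 0.1771, 0.1934]
eef_rot: [179.4, -0.1, -24.9]
contact_force: [1.5, -7.7, -0.2]
gripper_width: 0.0262
```

```bash
cat >> h.py <<'E'
A1=np.array([.564,.1355]);A2=np.array([.556,-.0235])
def arc(s,A,flip,g=26):
    """flip=True: tool x points inward. print lever az est, radius, yaw error, tangential & radial force"""
    p=s["tcp_pos"][:2]; d=p-A; az=np.degrees(np.arctan2(d[1],d[0])); yw=s["eef_rot"][2]+(180 if flip else 0)
    R=np.hypot(*d); lag=np.degrees(((g-20)/2000)/.1)
    u=d/R; t=np.array([u[1],-u[0]]) # clockwise tangent
    f=s["contact_force"][:2]
    print("az %.1f knob az~%.1f R %.1f yaw-az %.1f  Ft(resist) %.1f Fr %.1f Fz %.1f z %.1f"%(az,az+lag,R*1e3,(yw-az+180)%360-180,-f@t,f@u,s["contact_force"][2],s["tcp_pos"][2]*1e3))
E
python3 - <<'E'
from plant import r
from h import *
s=st(r);arc(s,A1,True)
E
```

```text
3.65 [0.4709 0.1771 0.1934] [ 1.794e+02 -5.000e-02 -2.486e+01] F [ 1.51 -7.68 -0.21] M [-3.04 -0.18  0.04] w 0.0262
az 155.9 knob az~157.6 R 102.0 yaw-az -0.8  Ft(resist) 6.4 Fr -4.5 Fz -0.2 z 193.4
```

apply_moves([
  [[0.03, -0.22, 0], [0.02, 0, 0.5], 26],
  [[0.03, -0.22, 0], [0.02, 0, 0.5], 26],
  [[0.03, -0.22, 0], [0.02, 0, 0.5], 26],
  [[0.03, -0.22, 0], [0.02, 0, 0.5], 26],
  [[0.03, -0.22, 0], [0.02, 0, 0.5], 26],
])

```text
time_s: 4.15
tcp_pos: [0.4899, 0.2014, 0.1918]
eef_rot: [178.7, 0.1, -46.0]
contact_force: [-9.7, -2.2, 4.4]
gripper_width: 0.026
```

```bash
python3 - <<'E'
from plant import r
from h import *
s=st(r);arc(s,A1,True)
E
```

```text
4.15 [0.4899 0.2014 0.1918] [ 1.7874e+02  8.0000e-02 -4.6000e+01] F [-9.73 -2.2   4.4 ] M [-1.01  3.43 -0.08] w 0.026
az 138.4 knob az~140.1 R 99.1 yaw-az -4.4  Ft(resist) 8.1 Fr 5.8 Fz 4.4 z 191.8
```

apply_moves([
  [[0.01, -0.24, -0.01], [0.06, 0, 0.35], 26],
  [[0.01, -0.24, -0.01], [0.06, 0, 0.35], 26],
  [[0.01, -0.24, -0.01], [0.06, 0, 0.35], 26],
  [[0.01, -0.24, -0.01], [0.06, 0, 0.35], 26],
])

```text
time_s: 4.55
tcp_pos: [0.5114, 0.22, 0.1913]
eef_rot: [179.5, 0.2, -57.9]
contact_force: [-10.8, -0.7, 4.5]
gripper_width: 0.026
```

```bash
python3 - <<'E'
from plant import r
from h import *
s=st(r);arc(s,A1,True)
E
```

```text
4.55 [0.5114 0.22   0.1913] [179.51   0.2  -57.94] F [-10.79  -0.65   4.52] M [-0.29  3.66 -0.1 ] w 0.026
az 121.9 knob az~123.6 R 99.6 yaw-az 0.2  Ft(resist) 9.5 Fr 5.1 Fz 4.5 z 191.3
```

apply_moves([
  [[0.0, -0.18, -0.02], [0.05, 0, 0.35], 26],
  [[0.0, -0.18, -0.02], [0.05, 0, 0.35], 26],
  [[0.0, -0.18, -0.02], [0.05, 0, 0.35], 26],
  [[0.0, -0.18, -0.02], [0.05, 0, 0.35], 26],
])

```text
time_s: 4.95
tcp_pos: [0.5282, 0.2285, 0.1915]
eef_rot: [179.9, 0.1, -69.8]
contact_force: [-9.3, -0.5, 1.3]
gripper_width: 0.026
```

```bash
python3 - <<'E'
from plant import r
from h import *
s=st(r);arc(s,A1,True)
E
```

```text
4.95 [0.5282 0.2285 0.1915] [ 1.7989e+02  1.5000e-01 -6.9800e+01] F [-9.29 -0.47  1.3 ] M [-0.3   3.22 -0.01] w 0.026
az 111.1 knob az~112.8 R 99.6 yaw-az -0.9  Ft(resist) 8.8 Fr 2.9 Fz 1.3 z 191.5
```

apply_moves([
  [[0.0, -0.11, -0.01], [0.03, 0, 0.17], 26],
  [[0.0, -0.11, -0.01], [0.03, 0, 0.17], 26],
  [[0.0, -0.11, -0.01], [0.03, 0, 0.17], 26],
])

```text
time_s: 5.25
tcp_pos: [0.5348, 0.2308, 0.1915]
eef_rot: [179.9, 0.1, -74.2]
contact_force: [-7.9, 0.5, 1.1]
gripper_width: 0.0264
```

```bash
python3 - <<'E'
from plant import r
from h import *
s=st(r);arc(s,A1,True)
E
```

```text
5.25 [0.5348 0.2308 0.1915] [ 1.799e+02  1.500e-01 -7.422e+01] F [-7.93  0.53  1.12] M [ 0.09  3.01 -0.03] w 0.0264
az 107.0 knob az~108.7 R 99.7 yaw-az -1.2  Ft(resist) 7.4 Fr 2.8 Fz 1.1 z 191.5
```

apply_moves([
  [[0.0, -0.11, 0], [0.02, 0, 0.15], 26],
  [[0.0, -0.11, 0], [0.02, 0, 0.15], 26],
])

```text
time_s: 5.45
tcp_pos: [0.5398, 0.2324, 0.1914]
eef_rot: [179.8, 0.2, -76.8]
contact_force: [-8.2, 0.8, 4.5]
gripper_width: 0.0258
```

```bash
python3 - <<'E'
from plant import r
from h import *
s=st(r);arc(s,A1,True)
E
```

```text
5.45 [0.5398 0.2324 0.1914] [ 1.7984e+02  1.6000e-01 -7.6780e+01] F [-8.25  0.79  4.51] M [ 0.24  3.12 -0.06] w 0.0258
az 104.1 knob az~105.8 R 99.9 yaw-az -0.8  Ft(resist) 7.8 Fr 2.8 Fz 4.5 z 191.4
```

apply_moves([
  [[0.0, -0.11, 0], [0.02, 0, 0.15], 26],
  [[0.0, -0.11, 0], [0.02, 0, 0.15], 26],
])

```text
time_s: 5.65
tcp_pos: [0.5448, 0.2337, 0.1914]
eef_rot: [179.8, 0.2, -79.3]
contact_force: [-8.0, 0.5, 3.3]
gripper_width: 0.0261
```

```bash
python3 - <<'E'
from plant import r
from h import *
s=st(r);arc(s,A1,True)
c=r.capture("wrist");cv2.imwrite("pics/w3.png",c["img"])
E
```

```text
5.65 [0.5448 0.2337 0.1914] [ 1.7977e+02  1.6000e-01 -7.9320e+01] F [-8.    0.51  3.26] M [ 0.31  3.07 -0.03] w 0.0261
az 101.1 knob az~102.8 R 100.0 yaw-az -0.4  Ft(resist) 7.8 Fr 2.0 Fz 3.3 z 191.4
```

View pics/w3.png

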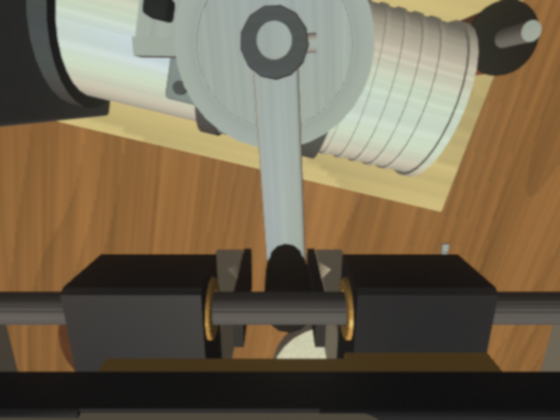

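apply_moves([
  [[0.0, -0.11, -0.01], [0.02, 0, 0.16], 26],
  [[0.0, -0.11, -0.01], [0.02, 0, 0.16], 26],
  [[0.0, -0.11, -0.01], [0.02, 0, 0.16], 26],
])

```text
time_s: 6.0
tcp_pos: [0.5523, 0.235, 0.1914]
eef_rot: [179.6, 0.1, -83.4]
contact_force: [-6.5, 0.7, 0.2]
gripper_width: 0.0264
```

```bash
python3 - <<'E'
from plant import r
from h import *
s=st(r);arc(s,A1,True)
c=r.capture("wrist");cv2.imwrite("pics/w4.png",c["img"][:120])
E
```

```text
6.0 [0.5523 0.235  0.1914] [ 1.7962e+02  1.3000e-01 -8.3450e+01] F [-6.55  0.72  0.24] M [ 0.52  2.34 -0.05] w 0.0264
az 96.7 knob az~98.4 R 100.2 yaw-az -0.1  Ft(resist) 6.4 Fr 1.5 Fz 0.2 z 191.4
```

View pics/w4.png

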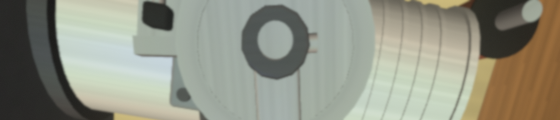

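apply_moves([
  [[0.0, -0.11, -0.01], [0.03, 0, 0.16], 26],
  [[0.0, -0.11, -0.01], [0.03, 0, 0.16], 26],
])

```text
time_s: 6.25
tcp_pos: [0.5601, 0.2361, 0.1922]
eef_rot: [180.0, 0.1, -86.2]
contact_force: [0.7, 0.4, -0.9]
gripper_width: 0.026
```

```bash
python3 - <<'E'
from plant import r
from h import *
s=st(r);arc(s,A1,True)
E
```

```text
6.25 [0.5601 0.2361 0.1922] [ 1.7999e+02  1.4000e-01 -8.6190e+01] F [ 0.7   0.39 -0.85] M [ 0.06 -0.1  -0.01] w 0.026
az 92.2 knob az~93.9 R 100.7 yaw-az 1.6  Ft(resist) -0.7 Fr 0.4 Fz -0.9 z 192.2
```

apply_moves([
  [[0.0, -0.11, -0.01], [0.03, 0, 0.16], 26],
])

```text
time_s: 6.35
tcp_pos: [0.5637, 0.2362, 0.1924]
eef_rot: [-179.9, 0.1, -87.6]
contact_force: [-10.6, 1.6, 1.8]
gripper_width: 0.0259
```

```bash
python3 - <<'E'
from plant import r
from h import *
s=st(r);arc(s,A1,True)
E
```

```text
6.35 [0.5637 0.2362 0.1924] [-1.7988e+02  1.3000e-01 -8.7570e+01] F [-10.63   1.6    1.78] M [ 0.59  3.69 -0.04] w 0.0259
az 90.2 knob az~91.9 R 100.7 yaw-az 2.3  Ft(resist) 10.6 Fr 1.6 Fz 1.8 z 192.4
```

apply_moves([
  [[0.0, -0.11, -0.01], [0.03, 0, 0.16], 26],
])

```text
time_s: 6.45
tcp_pos: [0.5662, 0.2362, 0.1923]
eef_rot: [-179.9, 0.1, -89.0]
contact_force: [-13.7, 3.0, 3.4]
gripper_width: 0.0261
```

```bash
python3 - <<'E'
from plant import r
from h import *
s=st(r);arc(s,A1,True)
c=r.capture("wrist");cv2.imwrite("pics/w5.png",c["img"][:180])
E
```

```text
6.45 [0.5662 0.2362 0.1923] [-1.7987e+02  1.1000e-01 -8.8970e+01] F [-13.65   2.98   3.36] M [ 1.25  4.96 -0.04] w 0.0261
az 88.7 knob az~90.4 R 100.7 yaw-az 2.3  Ft(resist) 13.7 Fr 2.7 Fz 3.4 z 192.3
```

View pics/w5.png

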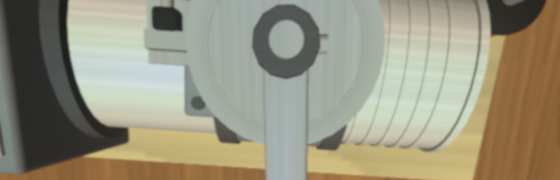

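```bash
python3 - <<'E'
from plant import r
from h import *
s=st(r);arc(s,A1,True)
c=r.capture("top");cv2.imwrite("pics/t2.png",cv2.resize(c["img"][140:270,190:360],None,fx=4.6,fy=4.6,interpolation=cv2.INTER_CUBIC))
s=st(r)
E
```

```text
6.5 [0.5665 0.2363 0.1923] [-1.7986e+02  1.1000e-01 -8.9060e+01] F [-10.2    2.42   3.37] M [0.85 3.8  0.02] w 0.0258
az 88.6 knob az~90.3 R 100.8 yaw-az 2.3  Ft(resist) 10.3 Fr 2.2 Fz 3.4 z 192.3
6.55 [0.5664 0.2363 0.1923] [-1.7985e+02  1.1000e-01 -8.8960e+01] F [-9.95  2.73  2.03] M [ 0.79  3.5  -0.06] w 0.0264
```

View pics/t2.png

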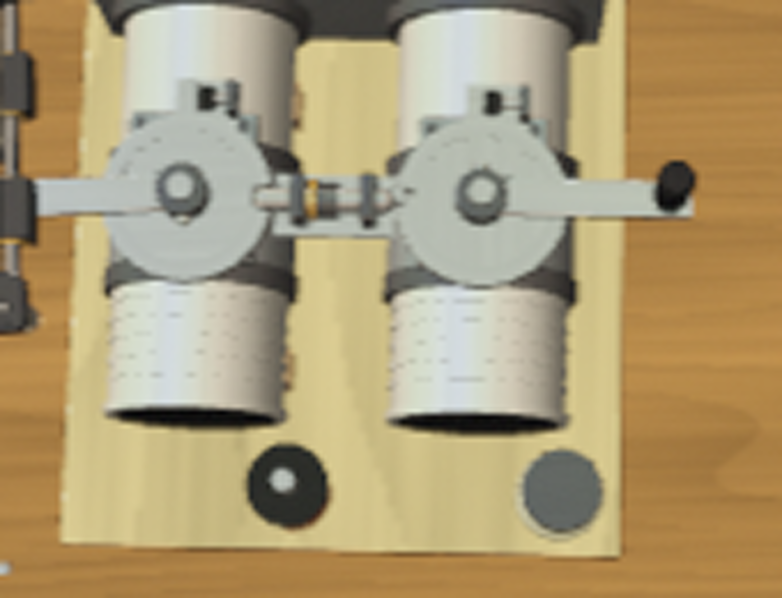

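apply_moves([
  [[0.0, -0.1, 0], [0.0, 0, 0.05], 26],
])

```text
time_s: 6.65
tcp_pos: [0.568, 0.2363, 0.1922]
eef_rot: [179.9, 0.1, -89.4]
contact_force: [-15.4, 3.7, 8.2]
gripper_width: 0.0263
```

```bash
python3 - <<'E'
from plant import r
from h import *
s=st(r);arc(s,A1,True)
E
```

```text
6.65 [0.568  0.2363 0.1922] [ 1.799e+02  1.000e-01 -8.942e+01] F [-15.37   3.72   8.22] M [ 1.29  5.59 -0.05] w 0.0263
az 87.7 knob az~89.5 R 100.9 yaw-az 2.8  Ft(resist) 15.5 Fr 3.1 Fz 8.2 z 192.2
```

apply_moves([
  [[0.0, 0.06, 0], [0, 0, 0], 30],
  [[0.0, 0.03, 0], [0, 0, 0], 45],
  [[0.0, 0, 0], [0, 0, 0], 45],
  [[0.0, 0, 0], [0, 0, 0], 45],
])

```text
time_s: 7.05
tcp_pos: [0.5657, 0.2367, 0.1934]
eef_rot: [-179.9, 0.2, -89.5]
contact_force: [-0.9, -0.6, -0.3]
gripper_width: 0.0436
```

```bash
python3 - <<'E'
from plant import r
from h import *
s=st(r);arc(s,A1,True)
c=r.capture("wrist");cv2.imwrite("pics/w6.png",c["img"])
E
```

```text
7.05 [0.5657 0.2367 0.1934] [-1.7993e+02  1.6000e-01 -8.9500e+01] F [-0.89 -0.58 -0.26] M [ 0.07 -0.05  0.02] w 0.0436
az 89.0 knob az~90.8 R 101.2 yaw-az 1.5  Ft(resist) 0.9 Fr -0.6 Fz -0.3 z 193.4
```

View pics/w6.png

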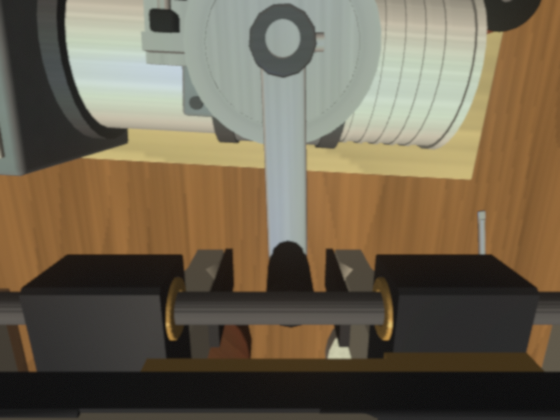

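apply_moves([
  [[0, 0, -0.5], [0, 0, 0], 45],
  [[0, 0, -0.7], [0, 0, 0], 45],
  [[0, 0, -0.7], [0, 0, 0], 45],
])

```text
time_s: 7.4
tcp_pos: [0.5643, 0.2351, 0.2669]
eef_rot: [179.7, -0.1, -89.6]
contact_force: [-0.2, 0.8, -0.3]
gripper_width: 0.0452
```

```bash
python3 - <<'E'
from plant import r
from h import *
s=st(r)
yaw=-2.6; az=np.radians(-90+yaw); k=A2+.1*np.array([np.cos(az),np.sin(az)]);print(k)
plan(s,[*k,.265],-92.6)
c=r.capture("top");cv2.imwrite("pics/t3.png",cv2.resize(c["img"][140:270,190:360],None,fx=4.6,fy=4.6,interpolation=cv2.INTER_CUBIC))
E
```

```text
7.4 [0.5643 0.2351 0.2669] [ 1.7968e+02 -1.2000e-01 -8.9560e+01] F [-0.19  0.76 -0.29] M [ 0.19 -0.19 -0.05] w 0.0452
[ 0.5514637  -0.12339706]
[0.81, 0.04, 0.01] [0.0, -0.0, 0.03]
[0.81, 0.03, 0.01] [0.0, -0.0, 0.03]
[0.81, 0.03, 0.01] [0.0, -0.0, 0.03]
[0.81, 0.02, 0.01] [0.0, -0.0, 0.03]
[0.81, 0.02, 0.01] [0.0, -0.0, 0.03]
[0.82, 0.02, 0.01] [0.0, -0.0, 0.03]
[0.82, 0.01, 0.01] [0.0, -0.0, 0.03]
[0.82, 0.01, 0.0] [0.0, -0.0, 0.03]
[0.82, 0.0, 0.0] [0.0, -0.0, 0.03]
[0.82, 0.0, 0.0] [0.0, -0.0, 0.03]
[0.82, -0.0, 0.0] [0.0, -0.0, 0.03]
```

View pics/t3.png

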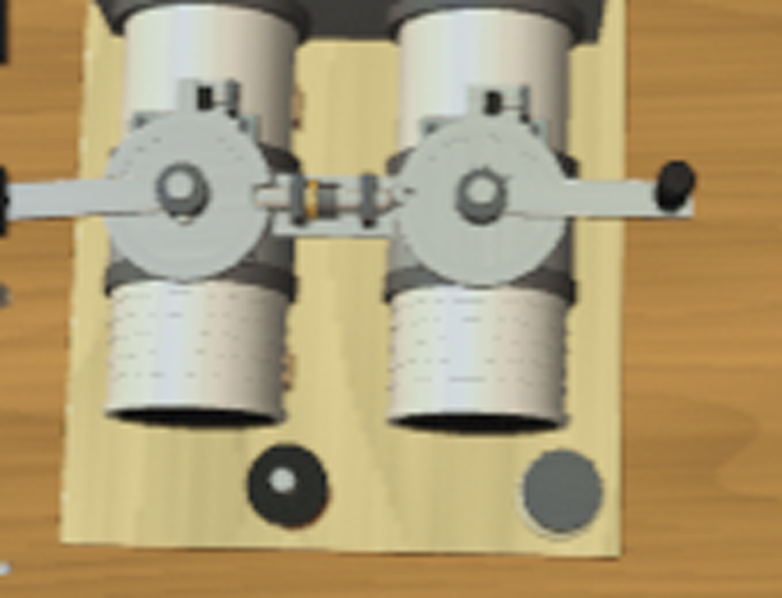

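apply_moves([
  [[0.81, 0.04, 0], [0, 0, 0.03], 45],
  [[0.81, 0.03, 0], [0, 0, 0.03], 45],
  [[0.81, 0.03, 0], [0, 0, 0.03], 45],
  [[0.81, 0.02, 0], [0, 0, 0.03], 45],
  [[0.81, 0.02, 0], [0, 0, 0.03], 45],
])

```text
time_s: 7.95
tcp_pos: [0.5632, 0.0728, 0.2746]
eef_rot: [-179.5, 0.2, -90.5]
contact_force: [0.6, 0.3, 0.8]
gripper_width: 0.045
```

apply_moves([
  [[0.81, 0.02, 0], [0, 0, 0.03], 45],
  [[0.81, 0.01, 0], [0, 0, 0.03], 45],
  [[0.81, 0.01, 0], [0, 0, 0.03], 45],
  [[0.81, 0, 0], [0, 0, 0.03], 45],
])

```text
time_s: 8.35
tcp_pos: [0.5598, -0.0624, 0.2747]
eef_rot: [-179.3, 0.3, -91.5]
contact_force: [0.2, 0.3, 1.5]
gripper_width: 0.045
```

```bash
python3 - <<'E'
from plant import r
from h import *
s=st(r)
plan(s,[.551,-.1235,.262],-92.6)
c=r.capture("top");cv2.imwrite("pics/t4.png",c["img"][100:280,150:400])
E
```

```text
8.35 [ 0.5598 -0.0624  0.2747] [-179.34    0.26  -91.45] F [0.21 0.35 1.53] M [ 0.09 -0.14 -0.05] w 0.045
[0.77, 0.09, 0.15] [-0.04, 0.02, 0.07]
[0.77, 0.08, 0.16] [-0.04, 0.02, 0.07]
```

View pics/t4.png

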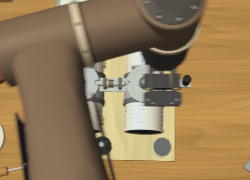

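apply_moves([
  [[0.77, 0.08, 0.1], [-0.04, 0.02, 0.07], 45],
  [[0.77, 0.08, 0.1], [-0.04, 0.02, 0.07], 45],
  [[0, 0, 0], [0, 0, 0], 45],
])

```text
time_s: 8.7
tcp_pos: [0.551, -0.1315, 0.2665]
eef_rot: [-179.9, -0.1, -92.8]
contact_force: [0.8, 0.8, -0.5]
gripper_width: 0.0451
```

```bash
python3 - <<'E'
from plant import r
from h import *
s=st(r)
plan(s,[.5525,-.1245,.25],-92.6,n=2)
c=wristcam(r.capture("wrist"),s);cv2.imwrite("pics/w7.png",c["img"])
E
```

```text
8.7 [ 0.551  -0.1315  0.2665] [-1.7993e+02 -1.5000e-01 -9.2850e+01] F [ 0.79  0.85 -0.53] M [ 0.09 -0.04 -0.02] w 0.0451
[-0.09, -0.01, 0.21] [-0.0, -0.01, -0.02]
[-0.09, -0.01, 0.21] [-0.0, -0.01, -0.02]
```

View pics/w7.png

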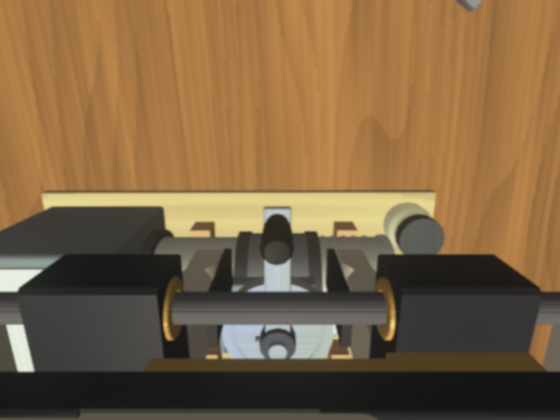

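```bash
python3 - <<'E'
from plant import r
from h import *
s=st(r)
c=wristcam(r.capture("wrist"),s);print(onplane(c,277,247,.215),onplane(c,277,341,.176))
plan(s,[.5525,-.1245,.192],-92.6,n=4)
E
```

```text
8.75 [ 0.5514 -0.1305  0.2668] [-1.7989e+02 -1.3000e-01 -9.2820e+01] F [ 0.43 -0.04  0.86] M [0.12 0.02 0.03] w 0.045
[ 0.55149771 -0.12532688  0.215     ] [ 0.55660395 -0.03215726  0.176     ]
[-0.04, -0.0, 0.47] [-0.0, -0.0, -0.01]
[-0.04, -0.0, 0.47] [-0.0, -0.0, -0.01]
[-0.04, -0.0, 0.47] [-0.0, -0.0, -0.01]
[-0.04, -0.01, 0.47] [-0.0, -0.0, -0.01]
```

apply_moves([
  [[-0.08, 0, 0.45], [0, 0, 0], 45],
  [[-0.04, 0, 0.45], [0, 0, 0], 45],
  [[-0.02, 0, 0.45], [0, 0, 0], 45],
  [[0, 0, 0.45], [0, 0, 0], 45],
  [[0, 0, 0], [0, 0, 0], 30],
])

```text
time_s: 9.3
tcp_pos: [0.5547, -0.1201, 0.1948]
eef_rot: [-179.5, -0.1, -92.6]
contact_force: [0.1, 0.0, -0.7]
gripper_width: 0.041
```

apply_moves([
  [[0, 0, 0], [0, 0, 0], 26],
  [[0, 0, 0], [0, 0, 0], 26],
  [[0, 0, 0], [0, 0, 0], 26],
])

```text
time_s: 9.6
tcp_pos: [0.5564, -0.1187, 0.1973]
eef_rot: [-179.3, -0.1, -92.4]
contact_force: [-0.3, -0.6, -1.0]
gripper_width: 0.0266
```

```bash
python3 - <<'E'
from plant import r
from h import *
s=st(r);arc(s,A2,False)
E
```

```text
9.6 [ 0.5564 -0.1187  0.1973] [-1.7935e+02 -9.0000e-02 -9.2410e+01] F [-0.29 -0.65 -1.02] M [-0.03  0.32 -0.01] w 0.0266
az -89.8 knob az~-88.1 R 95.2 yaw-az -2.6  Ft(resist) -0.3 Fr 0.6 Fz -1.0 z 197.3
```

apply_moves([
  [[0.05, 0.12, 0.04], [-0.04, 0, 0], 26],
  [[0.05, 0.12, 0.04], [-0.04, 0, 0], 26],
  [[0.0, 0.11, 0.02], [0, 0, 0.15], 26],
])

```text
time_s: 9.9
tcp_pos: [0.5457, -0.1217, 0.1958]
eef_rot: [-179.5, -0.0, -93.6]
contact_force: [6.0, -0.2, -1.8]
gripper_width: 0.0262
```

```bash
python3 - <<'E'
from plant import r
from h import *
s=st(r);arc(s,A2,False)
E
```

```text
9.9 [ 0.5457 -0.1217  0.1958] [-1.7948e+02 -1.0000e-02 -9.3550e+01] F [ 5.95 -0.23 -1.77] M [-0.05 -2.08  0.01] w 0.0262
az -96.0 knob az~-94.3 R 98.8 yaw-az 2.4  Ft(resist) 5.9 Fr -0.4 Fz -1.8 z 195.8
```

apply_moves([
  [[0.0, 0.11, 0], [0, 0, 0.15], 26],
  [[0.0, 0.11, 0], [0, 0, 0.15], 26],
])

```text
time_s: 10.1
tcp_pos: [0.5394, -0.121, 0.1964]
eef_rot: [-179.1, 0.1, -96.0]
contact_force: [6.3, 0.5, -4.3]
gripper_width: 0.0262
```

```bash
python3 - <<'E'
from plant import r
from h import *
s=st(r);arc(s,A2,False)
E
```

```text
10.1 [ 0.5394 -0.121   0.1964] [-1.7911e+02  9.0000e-02 -9.6050e+01] F [ 6.3   0.51 -4.29] M [ 0.13 -2.08 -0.01] w 0.0262
az -99.7 knob az~-98.0 R 98.9 yaw-az 3.6  Ft(resist) 6.1 Fr -1.6 Fz -4.3 z 196.4
```

apply_moves([
  [[0.0, 0.11, 0], [0, 0, 0.15], 26],
  [[0.0, 0.11, 0], [0, 0, 0.15], 26],
])

```text
time_s: 10.3
tcp_pos: [0.533, -0.1199, 0.197]
eef_rot: [-178.8, 0.2, -98.6]
contact_force: [6.4, 0.4, -4.2]
gripper_width: 0.0256
```

```bash
python3 - <<'E'
from plant import r
from h import *
s=st(r);arc(s,A2,False)
E
```

```text
10.3 [ 0.533  -0.1199  0.197 ] [-178.75    0.22  -98.55] F [ 6.44  0.4  -4.17] M [ 0.17 -2.06  0.02] w 0.0256
az -103.4 knob az~-101.7 R 99.1 yaw-az 4.9  Ft(resist) 6.2 Fr -1.9 Fz -4.2 z 197.0
```

apply_moves([
  [[0.01, 0.19, 0.03], [-0.08, -0.02, 0.55], 26],
  [[0.0, 0.19, 0.03], [-0.08, 0, 0.55], 26],
  [[-0.01, 0.19, 0.03], [-0.08, 0, 0.55], 26],
  [[-0.01, 0.19, 0.03], [-0.08, 0, 0.5], 26],
  [[-0.01, 0.19, 0.03], [-0.06, 0, 0.5], 26],
])

```text
time_s: 10.8
tcp_pos: [0.5069, -0.1086, 0.197]
eef_rot: [179.3, 0.9, -120.4]
contact_force: [4.8, -4.0, 0.6]
gripper_width: 0.0257
```

```bash
python3 - <<'E'
from plant import r
from h import *
s=st(r);arc(s,A2,False)
E
```

```text
10.8 [ 0.5069 -0.1086  0.197 ] [ 179.27    0.89 -120.4 ] F [ 4.76 -4.    0.6 ] M [-1.44 -1.93 -0.03] w 0.0257
az -120.0 knob az~-118.3 R 98.2 yaw-az -0.4  Ft(resist) 6.1 Fr 1.1 Fz 0.6 z 197.0
```

apply_moves([
  [[0.02, 0.19, 0.03], [0.02, 0.03, 0.42], 26],
  [[0.02, 0.19, 0.03], [0.02, 0.03, 0.42], 26],
  [[0.0, 0.19, 0.03], [0.02, 0.03, 0.42], 26],
  [[0.0, 0.19, 0.03], [0.0, 0.03, 0.42], 26],
  [[0.0, 0.19, 0.03], [0.0, 0, 0.42], 26],
])

```text
time_s: 11.3
tcp_pos: [0.4834, -0.0895, 0.1967]
eef_rot: [-179.3, 0.5, -137.9]
contact_force: [4.1, -5.5, 2.8]
gripper_width: 0.0261
```

```bash
python3 - <<'E'
from plant import r
from h import *
s=st(r);arc(s,A2,False)
E
```

```text
11.3 [ 0.4834 -0.0895  0.1967] [-179.35    0.5  -137.91] F [ 4.09 -5.49  2.76] M [-1.51 -1.6  -0.04] w 0.0261
az -137.7 knob az~-136.0 R 98.1 yaw-az -0.2  Ft(resist) 6.8 Fr 0.7 Fz 2.8 z 196.7
```

apply_moves([
  [[0.02, 0.18, 0.03], [-0.05, 0.03, 0.42], 26],
  [[0.02, 0.18, 0.03], [-0.05, 0.03, 0.42], 26],
  [[0.0, 0.18, 0.03], [-0.04, 0.02, 0.42], 26],
  [[0.0, 0.18, 0.02], [-0.04, 0, 0.42], 26],
  [[0.0, 0.18, 0.02], [-0.04, 0, 0.42], 26],
])

```text
time_s: 11.8
tcp_pos: [0.4669, -0.0641, 0.197]
eef_rot: [179.5, 0.5, -155.3]
contact_force: [3.9, -6.2, -1.4]
gripper_width: 0.0259
```

```bash
python3 - <<'E'
from plant import r
from h import *
s=st(r);arc(s,A2,False)
E
```

```text
11.8 [ 0.4669 -0.0641  0.197 ] [ 179.51    0.53 -155.33] F [ 3.86 -6.18 -1.36] M [-1.78 -1.59  0.  ] w 0.0259
az -155.5 knob az~-153.8 R 97.9 yaw-az 0.2  Ft(resist) 7.2 Fr -1.0 Fz -1.4 z 197.0
```

apply_moves([
  [[0.02, 0.17, 0.03], [0, 0.03, 0.4], 26],
  [[0.02, 0.17, 0.03], [0, 0.03, 0.4], 26],
  [[0.01, 0.14, 0.02], [0, 0.02, 0.3], 26],
  [[0.0, 0.11, 0.02], [0, 0, 0.2], 26],
])

```text
time_s: 12.2
tcp_pos: [0.4606, -0.0453, 0.1969]
eef_rot: [179.9, 0.4, -166.2]
contact_force: [2.2, -6.5, 1.1]
gripper_width: 0.0258
```

```bash
python3 - <<'E'
from plant import r
from h import *
s=st(r);arc(s,A2,False)
E
```

```text
12.2 [ 0.4606 -0.0453  0.1969] [ 179.86    0.36 -166.21] F [ 2.19 -6.48  1.11] M [-2.1  -0.85 -0.02] w 0.0258
az -167.1 knob az~-165.4 R 97.9 yaw-az 0.9  Ft(resist) 6.8 Fr -0.7 Fz 1.1 z 196.9
```

apply_moves([
  [[0.01, 0.11, 0.02], [0, 0.01, 0.2], 26],
  [[0.01, 0.11, 0.02], [0, 0.01, 0.2], 26],
  [[0.0, 0.11, 0.02], [0, 0.01, 0.2], 26],
])

```text
time_s: 12.5
tcp_pos: [0.4587, -0.0351, 0.1968]
eef_rot: [-179.9, 0.4, -171.2]
contact_force: [1.7, -6.3, 0.6]
gripper_width: 0.026
```

```bash
python3 - <<'E'
from plant import r
from h import *
s=st(r);arc(s,A2,False)
E
```

```text
12.5 [ 0.4587 -0.0351  0.1968] [-179.89    0.4  -171.18] F [ 1.65 -6.28  0.59] M [-2.06 -0.86  0.04] w 0.026
az -173.2 knob az~-171.5 R 98.0 yaw-az 2.0  Ft(resist) 6.4 Fr -0.9 Fz 0.6 z 196.8
```

apply_moves([
  [[0.0, 0.11, 0.02], [0, 0.01, 0.2], 26],
  [[0.0, 0.11, 0.02], [0, 0.01, 0.2], 26],
])

```text
time_s: 12.7
tcp_pos: [0.458, -0.0285, 0.1967]
eef_rot: [-179.7, 0.4, -174.5]
contact_force: [3.7, -7.4, -0.0]
gripper_width: 0.0258
```

```bash
python3 - <<'E'
from plant import r
from h import *
s=st(r);arc(s,A2,False)
E
```

```text
12.7 [ 0.458  -0.0285  0.1967] [-179.7     0.37 -174.51] F [ 3.7  -7.38 -0.02] M [-2.69 -1.23 -0.05] w 0.0258
az -177.1 knob az~-175.4 R 98.1 yaw-az 2.6  Ft(resist) 7.6 Fr -3.3 Fz -0.0 z 196.7
```

Starting on the buffer; single rows now.

apply_moves([
  [[0.0, 0.11, 0.01], [0, 0.01, 0.2], 26],
])

```text
time_s: 12.8
tcp_pos: [0.4578, -0.0255, 0.1968]
eef_rot: [-179.6, 0.4, -176.2]
contact_force: [5.5, -9.2, -3.7]
gripper_width: 0.0261
```

```bash
python3 - <<'E'
from plant import r
from h import *
s=st(r);arc(s,A2,False)
E
```

```text
12.8 [ 0.4578 -0.0255  0.1968] [-179.59    0.36 -176.18] F [ 5.55 -9.21 -3.73] M [-3.36 -2.22  0.11] w 0.0261
az -178.9 knob az~-177.1 R 98.2 yaw-az 2.7  Ft(resist) 9.3 Fr -5.4 Fz -3.7 z 196.8
```

apply_moves([
  [[0.0, 0.11, 0.01], [0, 0.01, 0.2], 26],
])

```text
time_s: 12.9
tcp_pos: [0.4579, -0.0227, 0.1969]
eef_rot: [-179.5, 0.3, -177.8]
contact_force: [6.6, -12.9, -4.0]
gripper_width: 0.0264
```

```bash
python3 - <<'E'
from plant import r
from h import *
s=st(r);arc(s,A2,False)
E
```

```text
12.9 [ 0.4579 -0.0227  0.1969] [-179.45    0.34 -177.83] F [  6.56 -12.87  -3.98] M [-4.38 -2.61  0.03] w 0.0264
az 179.5 knob az~181.2 R 98.1 yaw-az 2.6  Ft(resist) 12.8 Fr -6.7 Fz -4.0 z 196.9
```

apply_moves([
  [[-0.01, 0.11, 0.01], [0, 0.01, 0.1], 26],
])

```text
time_s: 13.0
tcp_pos: [0.4579, -0.0206, 0.1968]
eef_rot: [-179.2, 0.3, -178.7]
contact_force: [3.9, -16.4, -2.0]
gripper_width: 0.0263
```

```bash
python3 - <<'E'
from plant import r
from h import *
s=st(r);arc(s,A2,False)
E
```

```text
13.0 [ 0.4579 -0.0206  0.1968] [-179.24    0.26 -178.69] F [  3.89 -16.4   -2.05] M [-5.56 -1.71  0.04] w 0.0263
az 178.3 knob az~180.0 R 98.1 yaw-az 3.0  Ft(resist) 16.3 Fr -4.4 Fz -2.0 z 196.8
```

apply_moves([
  [[0.0, -0.06, 0], [0, 0, 0], 30],
  [[0.0, -0.03, 0], [0, 0, 0], 45],
  [[0.0, 0, 0], [0, 0, 0], 45],
  [[0.0, 0, 0], [0, 0, 0], 45],
])

```text
time_s: 13.4
tcp_pos: [0.457, -0.0257, 0.1972]
eef_rot: [-179.2, 0.2, -178.8]
contact_force: [0.2, 0.7, 0.2]
gripper_width: 0.0439
```

```bash
python3 - <<'E'
from plant import r
from h import *
s=st(r);arc(s,A2,False)
c=r.capture("wrist");cv2.imwrite("pics/w8.png",c["img"])
E
```

```text
13.4 [ 0.457  -0.0257  0.1972] [-179.2     0.25 -178.78] F [0.2  0.71 0.18] M [ 0.06 -0.16  0.04] w 0.0439
az -178.7 knob az~-177.0 R 99.0 yaw-az -0.1  Ft(resist) -0.7 Fr -0.2 Fz 0.2 z 197.2
```

View pics/w8.png

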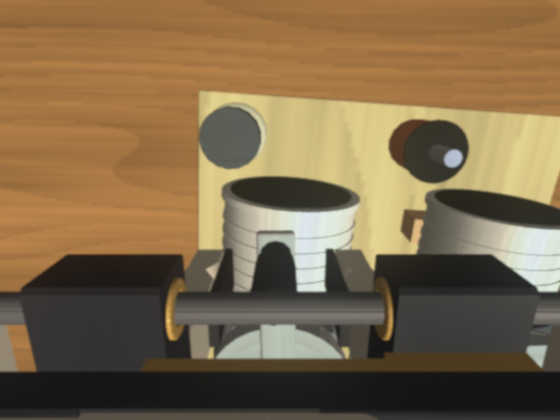

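apply_moves([
  [[0, 0, -0.5], [0, 0, 0], 45],
  [[0, 0, -0.8], [0, 0, 0], 45],
  [[0, 0, -0.8], [0, 0, 0], 45],
  [[0, 0, -0.8], [0, 0, 0], 45],
])

```text
time_s: 13.85
tcp_pos: [0.4536, -0.0242, 0.3123]
eef_rot: [-179.1, -0.3, -178.8]
contact_force: [1.3, 0.3, 0.4]
gripper_width: 0.045
```

```bash
python3 - <<'E'
from plant import r
from h import *
s=st(r)
c=r.capture("top");cv2.imwrite("pics/t5.png",c["img"])
c=r.capture("scene");cv2.imwrite("pics/s5.png",c["img"])
print(s["joints"].round(1))
E
```

```text
13.85 [ 0.4536 -0.0242  0.3123] [-179.12   -0.33 -178.78] F [1.28 0.29 0.44] M [ 0.11 -0.32 -0.05] w 0.045
[  22.5   -3.1  -19.2    0.7  -74.5 -111.5]
```

View pics/t5.png

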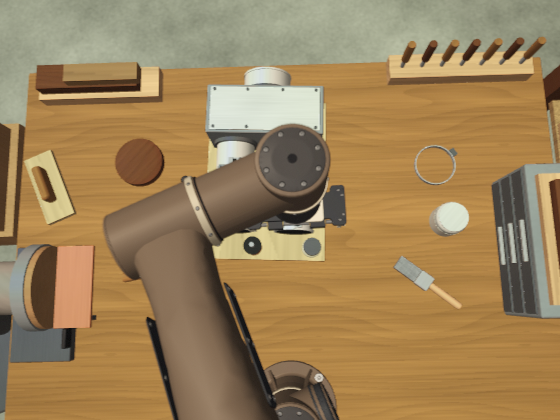

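View pics/s5.png

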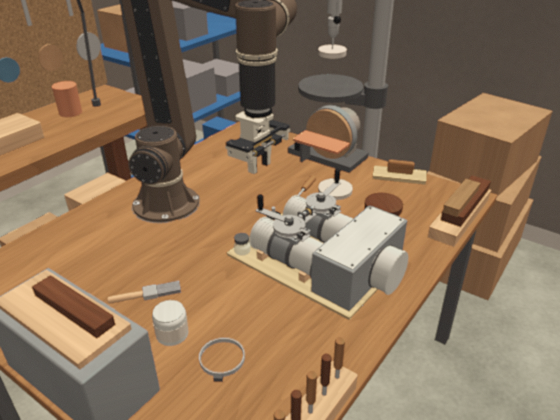

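apply_moves([
  [[0, -0.9, 0], [0, 0, 0], 45],
  [[0, -0.9, 0], [0, 0, 0], 45],
  [[0, -0.9, 0], [0, 0, 0], 45],
  [[0, -0.9, 0], [0, 0, 0], 45],
  [[0, -0.9, 0], [0, 0, 0], 45],
])

```text
time_s: 14.45
tcp_pos: [0.4611, -0.2047, 0.3182]
eef_rot: [-179.4, 0.4, -178.2]
contact_force: [0.2, 0.9, 0.5]
gripper_width: 0.0452
```

apply_moves([
  [[0, -0.9, 0], [0, 0, 0], 45],
  [[0, -0.9, 0], [0, 0, 0], 45],
  [[0, -0.9, 0], [0, 0, 0], 45],
  [[0, -0.9, 0], [0, 0, 0], 45],
  [[0, 0, 0], [0, 0, 0], 45],
])

```text
time_s: 14.95
tcp_pos: [0.4645, -0.3572, 0.3162]
eef_rot: [-179.5, 0.2, -178.3]
contact_force: [0.9, 0.8, -0.8]
gripper_width: 0.045
```

```bash
python3 - <<'E'
from plant import r
from h import *
s=st(r)
c=r.capture("top");cv2.imwrite("pics/t6.png",c["img"])
cv2.imwrite("pics/t6c.png",cv2.resize(c["img"][140:270,170:340],None,fx=4.6,fy=4.6,interpolation=cv2.INTER_CUBIC))
hsv=cv2.cvtColor(c["img"],cv2.COLOR_BGR2HSV);P=pts(c)
m=((P[...,2]>.185)&(P[...,2]<.23)&(P[...,0]>.4)&(P[...,0]<.62)&(P[...,1]>-.2)&(P[...,1]<.3)&(hsv[...,2]<70)).astype(np.uint8)
n,l,st_,ce=cv2.connectedComponentsWithStats(m)
for i in range(1,n):
    if st_[i,4]<8: continue
    q=P[l==i];p=q.mean(0);A=A1 if p[1]>.05 else A2;d=p[:2]-A
    print(ce[i],p.round(4),"az",np.degrees(np.arctan2(d[1],d[0])).round(1),"R",np.hypot(*d).round(4))
E
```

```text
14.95 [ 0.4645 -0.3572  0.3162] [-179.48    0.22 -178.3 ] F [ 0.91  0.76 -0.84] M [ 0.13 -0.12 -0.01] w 0.045
[186.63793103 180.84482759] [0.5582 0.2301 0.21  ] az 93.5 R 0.0948
[297.         220.33928571] [ 0.456  -0.0284  0.214 ] az -177.2 R 0.1002
```

View pics/t6.png

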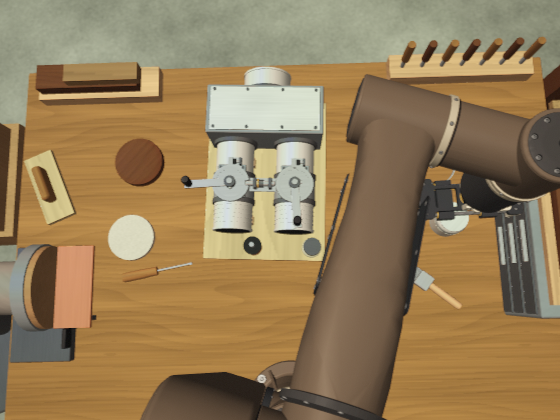

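View pics/t6c.png

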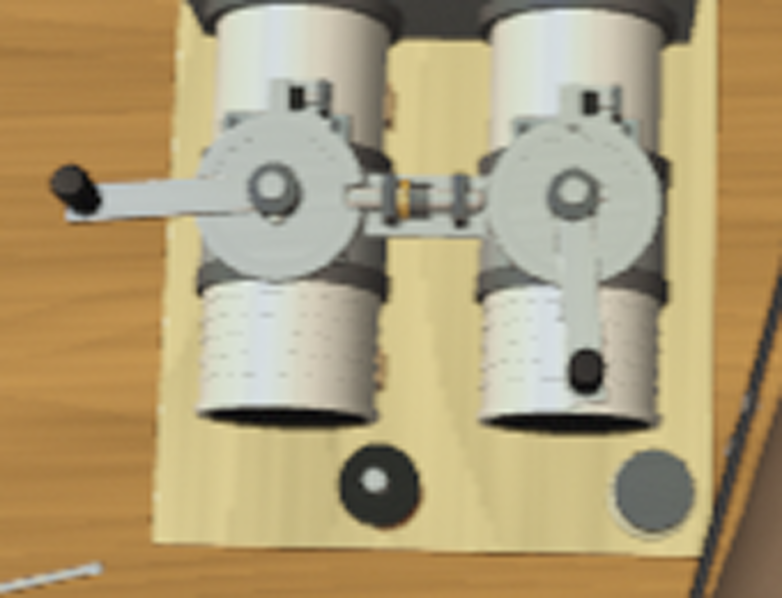

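```bash
python3 - <<'E'
from plant import r
from h import *
s=st(r);print(s["qd"].round(1));r.close_job()
E
```

```text
15.0 [ 0.4643 -0.3557  0.3162] [-179.51    0.22 -178.3 ] F [-0.52  0.65 -0.5 ] M [ 0.1  -0.07  0.01] w 0.0452
[ 2.3 -1.9 -1.4 -0.5 -0.2 -1.6]
the job is handed in; nothing more can be done
```

The changeover is done and handed in at about 15 s; no verdict came back. I swung the left lever clockwise onto its rubber stop first, then the right lever onto its own stop, and let go of both.

- **Left lever:** The load at the grip rose from 6–8 N to 15.5 N, which is home on the stop and well below straining. In the top view the plunger had jumped about 9.6 mm towards +y into the left notch. The lever and plunger stayed put after release.
- **Right lever:** It came free past its locked play at only about 6 N and stopped at about 16 N on its rubber stop. After release the last top view puts it at about 1.48 rad, past the 1.43 rad where it meets the stop.
- **Bystanders and arm:** No bystander I could see had moved. The arm hid parts of the pipe clamp, tin and brush in the last view, but all three looked unmoved in the scene view just before. The arm stood clear at z ≈ 0.32 m with about 1 N on the wrist, which is noise level.
- **Readings that disagreed:** The camera positions of the knobs and spindles differed by 2–5 mm between views, and up to about 9 mm for the right spindle, so the angles are good to a degree or two. Going only by position, I could not have told home, so I relied on the force rise. The load also dropped briefly to zero just before the left buffer contact, and I did not find out why.

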